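# Swing out the camera boom, unlock it and hold it at the red mark

### The arm

A 6-joint arm with a two-finger parallel gripper is mounted at the origin on the work surface. World frame = base frame: x ahead of the robot, y to its left, z up, the work surface at z = 0. Lengths are in m, angles in rad, forces in N, time in s.
With the tool pointing down it reaches from about 0.4 to 0.925 m from the base axis. Payload 3.4 kg.
Tool frame: the origin (TCP) lies at the very end of the fingers, on their centre line; the grasp point (between the pads) lies 19 mm behind it; z points along the fingers, y is the line along which they close (so a half turn about z gives the same grasp; the last joint's range is limited). The gripper opens to 85 mm and grips with 20 to 120 N. Pads are 22 mm wide; open, the fingers measure 114 mm over their backs; the gripper's body (76 mm by 85 mm) begins 54 mm behind the grasp point. The pads swing forward as they close: fully open they stand 13 mm farther back than shut.
Start: joints at [-1.355, 0.307, 1.506, -0, 1.328, -0.073], TCP at [0.164, -0.551, 0.231] pointing down, gripper open.
Joint ranges: [-3.12, 3.12], [-1.05, 2.28], [0.14, 2.33], [-1.42, 4.57], [0.1, 2.73], [-2.68, 2.68]. Speed limits (rad/s): [2.57, 2.57, 3.14, 3.14, 3.14, 3.14].

### API

Orientations are given as [roll, pitch, yaw] about the fixed x, y, z axes, in that order (R = Rz(yaw) Ry(pitch) Rx(roll)).
In Python, from plant import bot, snapshot gives the robot as it stands.
- The arm moves only by the shell command python3 -m crank 'ROWS' [OPENING] [FORCE]. ROWS is JSON, a list of rows, each a list of 4 numbers: the shift along the tool's x, y, z in mm, then the turn about the tool's z in rad. A call has 1 to 5 rows; each row shifts and turns the commanded pose from where the row before left it, along the tool's axes as they then stand; what a row does not reach is not made up. A row lasts 1/8 s, in which the tool goes at most 62.5 mm and 10.7 degrees, less where a joint would pass 70% of its speed; a pose out of reach is approached as far as the arm can. A call is refused whole if a number of a shift passes 62.5 or a number of a turn 0.188, either way. A call with a gripper value outside its range is refused whole. OPENING is the closure, from 0 (fully open) to 1 (shut), set as the call begins (- or left out, the last holds). The fingers move at their own pace and stop on an object; FORCE is the grip in N (left out, the last holds). Time passes only in rows, so rows that do not move let the fingers close. It gives the time, the measured TCP pose, the force, the opening and the grip force at its end, in the units of the state.
- bot.read_state(): the state, without advancing time (a new reading comes with each control period).
- snapshot(name): name is "scene" or "top" or "wrist"; returns a dict with "color" (400x640x3 uint8, red, green, blue), "fx", "fy", "cx", "cy" (pixels), "T" (4x4, takes a point from camera to world coordinates); the wrist camera has in their place "tool_from_camera" (4x4, takes a point from camera to tool coordinates, whose origin is the TCP and whose axes are the flange's). Camera axes: x right, y down, z forward; pixel columns grow to the right and rows downward; lengths in m; the calibration is good to about 2 mm. A picture is of the moment at which its call begins: read the wrist's pose just before it. There is no depth.
- bot.sign_off(): hands the job in; it is judged then, once.
The state is a dict: "clock": time; "joints": joint angles; "qd": joint speeds; "joint_torque": joint torques, N m; "tool_pos": TCP position; "ee_rot": TCP orientation; "ft_force": force on the tool from outside, world axes, zero at the start; "ft_torque": the same for the moment, N m; "grip_width": finger opening in m; "grasp_force": force on a finger pad.
Only numpy, scipy, OpenCV 4.12 (cv2) and the standard library are available. Lean on these libraries where they do the work, as an engineer would, in place of code of your own. Each camera call takes 0.05 s, during which the arm holds its last target. There are 200 camera calls.

### The job

Set the blue camera over the specimen field: first swing the boom by its handle post until the turntable clicks into its detent (green stripes in line), then push the yellow lock button fully down, then draw the boom out by the handle post until its orange pointer is at the middle of the red mark on the scale. The boom springs back when let go, so finish while still holding it there by the post, at rest. Leave the dish and the other loose things on the bench alone.

Things in the scene. Friction and masses are not known exactly. Their poses are not given: they have to be found in the camera images.
- stand: White foot plate of the boom stand, 370 x 220 x 20 mm, fixed to the bench, with a black field. Origin: on the bench, on the column (turning) axis; z up; x is where the boom points in the detent; plate from x = -80 to +290 mm, y = +-110 mm.
- turntable (a joint): Angle (rad) of the grey turntable, 104 mm across, that carries column, sleeve and boom. 0 = in the detent, boom along the stand's x, green stripes on turntable and plate in line; negative = clockwise from above (starts at -1.2 to -0.5). Drag 0.1 N m; 0.23 rad before the detent a sprung ball resists with about 0.3 N m, then pulls it to 0. Stops at -1.35 and 0.25.
- lock (a joint): Travel (m) of the yellow lock button, 0 = up (boom locked), 0.007 = fully down. It needs about 3 N all the way, stops hard at 7 mm, and stays down when let go (it does not spring back). The boom is free from about 5.5 mm.
- lock_top (a point): Centre of the top of the round yellow lock button, 22 mm across, on top of the white sleeve 45 mm out from the column axis, 187 mm above the bench when up; the black collar round it is 13 mm lower than its top. Pressed straight down.
- boom (a joint): How far (m) the telescoping aluminium boom is drawn out of the sleeve: 0 = fully in, at most 0.10. Locked at 0 (1.5 mm of play) until the button is down. A spring draws it back in with 4 N (at 0) to 6 N (at 0.10) plus a little drag, so it runs back in when let go.
- camera_head: The boom's end piece, fixed to the boom: blue camera box 50 x 50 x 44 mm with a black lens under the boom (lens 77 mm, box 95 to 139 mm above the bench) and the black handle post on top. Its origin is on the column axis at bench height when the boom is fully in, x along the boom.
- handle (a point): Middle of the black round handle post on the boom's end, upright, 18 mm across, from 161 mm (top of the 26 mm wide boom) to 213 mm above the bench, this point at 188 mm; 155 mm from the column axis when the boom is in. x axis outwards along the boom. Swings the turntable and draws the boom. The white sleeve (44 mm wide, top at 168 mm) ends 75 mm from the column axis.
- pointer (a point): Tip of the orange pointer fixed to the side of the boom, lying over the scale; x axis outwards along the boom, 163 mm above the bench.
- red_mark (a point): Centre line of the red mark, 10 mm wide along the scale, clamped on the aluminium scale bar beside the boom (16 mm wide, black ticks every 10 mm, top at 155 mm); axes as the pointer, whose point coincides with this one when at the mark. 35 to 85 mm from the pointer's start. It turns with the turntable and cannot be shifted by hand.
- dish: Clear lidded culture dish, 88 mm across, 14 mm high, loose on the black field of the foot plate; origin under its centre.
- objective_can: Small steel can with black lid, 34 mm across, 45 mm high, loose on the foot plate; origin under its centre.
- oil_bottle: Small amber bottle with white cap, 38 mm across, 75 mm high, loose on the bench; origin under its centre.
- slide_box: Blue slide box, 90 x 75 x 32 mm, loose on the bench; origin under its centre.
- stain_jar: White jar with blue cap, 56 mm across, 85 mm high, loose on the bench; origin under its centre.
- beaker: Glass beaker, 68 mm across, 80 mm high, loose on the bench; origin under its centre.

How it is judged:
On the way, in this order (a step that is already met when the one before it is completed fails the run):
1. the turntable rests in its detent while the boom is still locked in (value of joint turntable between -0.06 and 0.06 rad and value of joint lock below 0.003 m and value of joint boom below 0.005 m), for 0.3 s.
2. the lock button is pushed down while the turntable stays in the detent and the boom is still in (value of joint turntable between -0.06 and 0.06 rad and value of joint lock above 0.005 m and value of joint boom below 0.01 m), for 0.05 s.
At the end, for the whole second after the job is handed in: Turntable within 0.06 rad of the detent, lock button at least 5 mm down, the pointer within 6 mm of the red mark's centre line along the scale, the boom at rest (under 10 mm/s) and the fingers bearing on the boom's end piece (handle post or camera) with more than 1 N, through the last second (value of joint turntable between -0.06 and 0.06 rad and value of joint lock above 0.005 m and x of pointer in the frame of red_mark between -0.006 and 0.006 m and velocity of joint boom between -0.01 and 0.01 m/s and contact force between the fingers and camera_head above 1 N); the arm keeps its last pose, push and grip.
It fails at once if a loose thing is moved more than 25 mm or tipped over (distance of any of dish, objective_can, oil_bottle, slide_box, stain_jar, beaker from where it was at the start of the episode above 0.025 m or angle between any of dish, objective_can, oil_bottle, slide_box, stain_jar, beaker's own z axis and vertical above 0.5 rad).
It also fails if it takes over 61 s, if anything falls off the work surface, if the arm or the gripper's body presses on something with over 40 N, if the wrist force passes 120 N, or if a joint passes its speed limit or range.

## Working session

There is one attempt and no reset: what is moved stays moved. The work goes in short steps, Python scripts to look and compute and a shell command to move; the robot and the scene stay as the last step left them, time stands still between calls to the robot, and variables do not carry over. Pictures are saved under pics/ and viewed, at most 10 in all, crops included, and the job is handed in when it is done.

```bash
mkdir -p pics; ls; python3 - <<'E'
from plant import bot, snapshot
import cv2, numpy as np
print(bot.read_state())
for n in("scene","top"):
    s=snapshot(n); cv2.imwrite(f"pics/{n}0.png",s["color"][:,:,::-1]); np.savez(f"{n}0.npz",**s); print(n,s["fx"],s["cx"],s["cy"],s["T"].round(3).tolist())
E
```

```text
pics
{'clock': 0.0, 'joints': array([-1.35548259e+00,  3.07575851e-01,  1.50762523e+00, -4.95969752e-07,
        1.32840888e+00, -7.35060842e-02]), 'qd': array([ 0.00071708, -0.00026233,  0.0005128 ,  0.00024845,  0.00146175,
        0.0002901 ]), 'joint_torque': array([-4.21159551e-03, -4.57559216e+01, -2.51919705e+01, -4.09737277e-04,
        1.34287981e-02, -1.18891384e-05]), 'tool_pos': array([ 0.16360075, -0.55053186,  0.23039758]), 'ee_rot': array([-3.13958076e+00, -1.47670782e-04,  2.88819792e-01]), 'ft_force': array([ 0.29453933, -0.4703768 , -0.17762848]), 'ft_torque': array([ 0.00947368, -0.01075221, -0.01546918]), 'grasp_force': 0.0, 'grip_width': 0.08521898806543625}
scene 490.7671291449239 316.3174391011801 202.78518881528763 [[-0.867, 0.399, -0.299, 0.898], [0.499, 0.682, -0.536, 0.632], [-0.009, -0.613, -0.79, 1.16], [0.0, 0.0, 0.0, 1.0]]
top 482.48485379558605 310.7348301329421 198.66408441785856 [[-0.026, -0.985, 0.17, 0.244], [-1.0, 0.026, -0.0, -0.04], [-0.004, -0.17, -0.985, 1.617], [0.0, 0.0, 0.0, 1.0]]
```

View pics/top0.png

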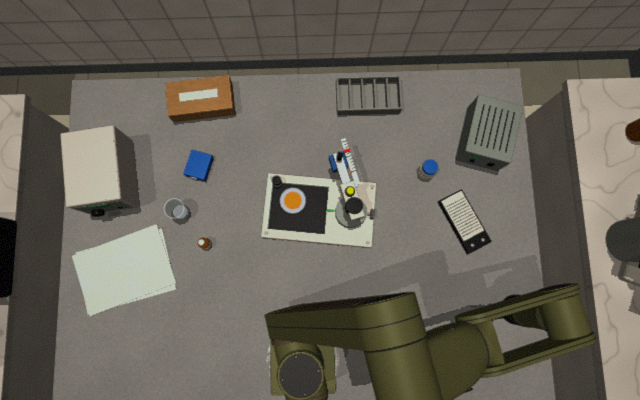

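View pics/scene0.png

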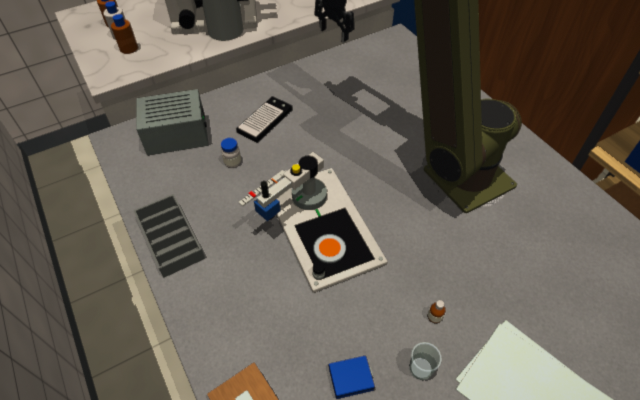

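The top view shows the plate at (262–377, 174–247), the button at about (350,191), the handle at about (340,156) and the red mark near (347,150). The boom points up in the image and the detent direction is left. I'll enlarge both views.

```bash
python3 - <<'E'
import cv2
a=cv2.imread("pics/top0.png")[130:255,255:385]; b=cv2.imread("pics/scene0.png")[145:295,230:390]
a=cv2.resize(a,(390*2,375*2),interpolation=cv2.INTER_CUBIC)
cv2.imwrite("pics/top0c.png",cv2.resize(a,(624,600)))
cv2.imwrite("pics/scene0c.png",cv2.resize(b,(640,600),interpolation=cv2.INTER_CUBIC))
E
```

```text
(no output)
```

View pics/top0c.png

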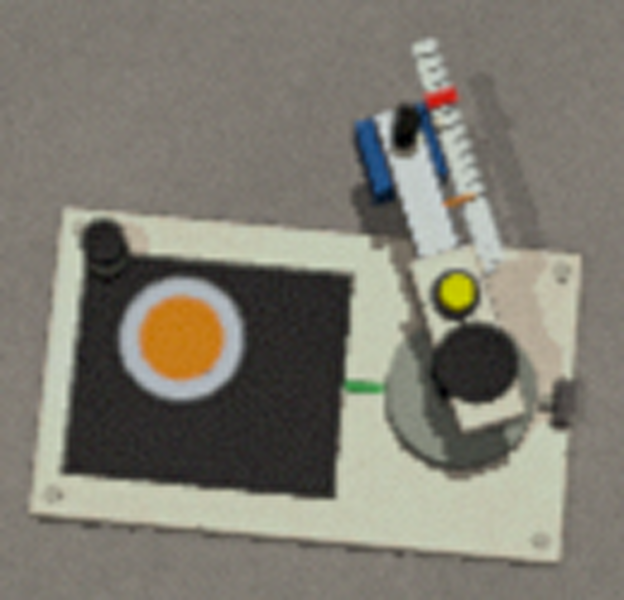

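View pics/scene0c.png

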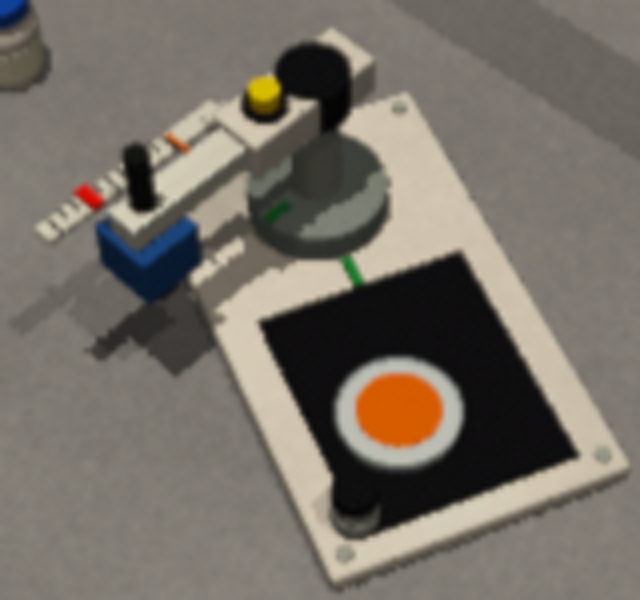

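The top crop (×4.8) shows plate corners at (65,207), (580,255), (560,562), (30,515), handle top (405,108), button (458,290), pointer (475,197) and red mark (440,99). The scene crop (×4) shows handle top (136,150), button (263,86) and red (88,196).

```bash
cat > h.py <<'E'
import numpy as np
def ray(s,px,z):
    d=s["T"][:3,:3]@np.array([(px[0]-s["cx"])/s["fx"],(px[1]-s["cy"])/s["fy"],1]); o=s["T"][:3,3]
    return o+d*(z-o[2])/d[2]
def proj(s,P):
    c=np.linalg.inv(s["T"])@np.append(P,1); return np.array([s["fx"]*c[0]/c[2]+s["cx"],s["fy"]*c[1]/c[2]+s["cy"]])
E
python3 - <<'E'
from h import *
from scipy.optimize import least_squares
T=dict(np.load("top0.npz")); S=dict(np.load("scene0.npz"))
t=lambda u,v:(255+u/4.8,130+v/4.8); c=lambda u,v:(230+u/4,145+v/4)
obs=[(T,t(65,207),.02,(.29,-.11),0),(T,t(580,255),.02,(-.08,-.11),0),(T,t(560,562),.02,(-.08,.11),0),(T,t(30,515),.02,(.29,.11),0),
(T,t(405,108),.213,(.155,0),1),(T,t(458,290),.187,(.045,0),1),(S,c(136,150),.213,(.155,0),1),(S,c(263,86),.187,(.045,0),1),
(S,c(408,95),.02,(-.08,-.11),0)if 0 else (S,c(335,585),.02,(.29,-.11),0),(S,c(628,465),.02,(.29,.11),0)]
def f(p):
    r=[]
    for s,px,z,l,k in obs:
        a=p[2]+k*p[3]; w=ray(s,px,z)[:2]
        r+=list(np.array([p[0]+l[0]*np.cos(a)-l[1]*np.sin(a),p[1]+l[0]*np.sin(a)+l[1]*np.cos(a)])-w)
    return np.array(r)
q=least_squares(f,[.5,-.15,1.5,-.9],loss="soft_l1",f_scale=.004); p=q.x
print(p.round(4)); print((f(p)*1000).round(1).reshape(-1,2))
for n,s,px,z in [("ptrT",T,t(475,197),.163),("redT",T,t(440,99),.155),("redS",S,c(88,196),.155),("ptrS",S,c(170,135),.163),
  ("dish",T,t(182,338),.034),("can",T,t(105,240),.065),("jar",T,(430,167),.085)]:
    w=ray(s,px,z)[:2]-p[:2]; a=p[2]+p[3]; print(n,(w@[np.cos(a),np.sin(a)]).round(4),(w@[-np.sin(a),np.cos(a)]).round(4),(w+p[:2]).round(3))
for k,(r,a) in dict(handle=(.155,p[2]+p[3]),hand0=(.155,p[2]),btn0=(.045,p[2])).items(): print(k,p[0]+r*np.cos(a),p[1]+r*np.sin(a))
E
```

```text
[ 0.4709 -0.1721  1.4526 -1.1916]
[[ 2.9  3.2]
 [ 3.6 -2.4]
 [ 0.  -0.7]
 [ 1.7  2.5]
 [-4.  -1.5]
 [ 1.5  0.8]
 [-0.   0.4]
 [-1.   0.4]
 [-1.2 -3.9]
 [-5.1  0.8]]
ptrT 0.1023 -0.032 [ 0.578 -0.177]
redT 0.1728 -0.0309 [ 0.646 -0.157]
redS 0.1748 -0.0338 [ 0.649 -0.16 ]
ptrS 0.1057 -0.0294 [ 0.581 -0.173]
dish 0.0898 0.1732 [0.513 0.018]
can 0.1648 0.2052 [0.577 0.069]
jar 0.0603 -0.2851 [ 0.603 -0.432]
handle 0.6206806941223595 -0.13212394442938805
hand0 0.48921241536482785 -0.018203298465870044
btn0 0.4762379433377619 -0.1274354506721636
```

The fit is good to 2–5 mm. Turntable ≈ -1.19 rad, handle at (0.621, -0.132), and the mark is about 70 mm from the pointer. I'll rise, go out along tool x and then come across to the handle.

```bash
python3 -m crank '[[0,0,-35,0],[0,0,-35,0],[62,0,0,0],[62,0,0,0],[62,0,0,0]]' 0; python3 -m crank '[[62,0,0,0],[62,0,0,0],[62,0,0,0],[62,0,0,0],[62,0,0,0]]'; python3 -m crank '[[61,0,0,0.028],[0,-54,0,0],[0,-54,0,0],[0,-54,0,0],[0,-54,0,0]]';python3 -m crank '[[0,-54,0,0],[0,0,0,0]]'
python3 - <<'E'
from h import *
T=dict(np.load("top0.npz")); S=dict(np.load("scene0.npz"))
for z in(.19,.2,.21,.22,.23,.24): print(z,ray(T,(255+475/4.8,130+360/4.8),z)[:2].round(3),ray(S,(230+313/4,145+70/4),z)[:2].round(3))
from plant import snapshot,bot
import cv2
print(bot.read_state()["tool_pos"],bot.read_state()["ee_rot"])
s=snapshot("wrist");np.savez("w1.npz",**s);cv2.imwrite("pics/w1.png",s["color"][:,:,::-1]); print(s["tool_from_camera"].round(3).tolist())
E
```

```text
clock: 0.72
tool_pos: [0.3432, -0.4976, 0.301]
ee_rot: [-3.141, 0.0, 0.288]
ft_force: [-0.5, -0.2, 0.1]
grip_width: 0.0854
grasp_force: 0.0
clock: 1.35
tool_pos: [0.6408, -0.409, 0.3006]
ee_rot: [-3.141, 0.001, 0.289]
ft_force: [0.8, -0.5, 0.4]
grip_width: 0.0853
grasp_force: 0.0
clock: 1.98
tool_pos: [0.6413, -0.1821, 0.3003]
ee_rot: [-3.141, 0.001, 0.261]
ft_force: [0.5, -0.3, 1.0]
grip_width: 0.0854
grasp_force: 0.0
clock: 2.22
tool_pos: [0.6266, -0.1276, 0.3014]
ee_rot: [-3.14, 0.001, 0.265]
ft_force: [0.4, -1.2, 0.2]
grip_width: 0.0859
grasp_force: 0.0
0.19 [ 0.468 -0.17 ] [ 0.481 -0.154]
0.2 [ 0.466 -0.169] [ 0.485 -0.146]
0.21 [ 0.465 -0.168] [ 0.489 -0.138]
0.22 [ 0.463 -0.167] [ 0.494 -0.13 ]
0.23 [ 0.461 -0.166] [ 0.498 -0.122]
0.24 [ 0.46  -0.165] [ 0.502 -0.114]
[ 0.62655827 -0.1276248   0.30136206] [-3.13957301e+00  9.64059665e-04  2.65392334e-01]
[[0.002, -0.948, -0.317, 0.081], [1.0, 0.002, -0.0, -0.001], [0.001, -0.317, 0.948, -0.142], [0.0, 0.0, 0.0, 1.0]]
```

View pics/w1.png

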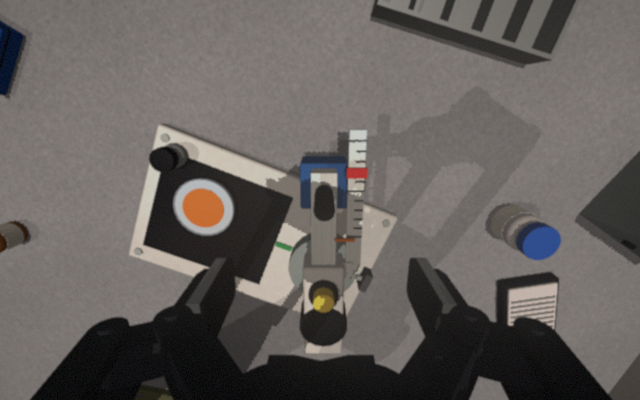

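The wrist view shows the handle top at (324,190) and base at (323,216), red mark (357,173), pointer (345,240) and button (322,300).

```bash
cat >> h.py <<'E'
from scipy.spatial.transform import Rotation
def wr(s,pos,rot):
    B=np.eye(4);B[:3,:3]=Rotation.from_euler("xyz",rot).as_matrix();B[:3,3]=pos
    s["T"]=B@s["tool_from_camera"]; return s
E
python3 - <<'E'
from h import *
from plant import bot
b=bot.read_state(); s=wr(dict(np.load("w1.npz")),b["tool_pos"],b["ee_rot"])
p=np.array([.4709,-.1721]);a=.261;u=np.array([np.cos(a),np.sin(a)])
y=b["ee_rot"][2]
for n,px,z in[("htop",(324,190),.213),("hbase",(323,216),.163),("red",(357,173),.155),("ptr",(346,240),.163),("btn",(322,300),.187)]:
    w=ray(s,px,z)[:2];d=w-b["tool_pos"][:2];print(n,w.round(4),"r",((w-p)@u).round(4),((w-p)@[-u[1],u[0]]).round(4),"tool",d@[np.cos(y),np.sin(y)],d@[np.sin(y),-np.cos(y)])
E
```

```text
htop [ 0.6401 -0.1286] r 0.1747 -0.0016 tool 0.012540680726467673 0.0020150094129674375
hbase [ 0.5994 -0.1392] r 0.1326 -0.0014 tool -0.029513567063129856 0.0017055528100653695
red [ 0.6487 -0.1603] r 0.1749 -0.0345 tool 0.012618312499114387 0.03490252339477472
ptr [ 0.5801 -0.169 ] r 0.1063 -0.0252 tool -0.055936787444958024 0.025423820409099872
btn [ 0.5205 -0.1597] r 0.0511 -0.0008 tool -0.11107610796918377 0.0008570712783945251
```

The camera stands outward of the post, so the lower blob is the post's top. Recomputing with that.

```bash
python3 - <<'E'
from h import *
from plant import bot
b=bot.read_state(); s=wr(dict(np.load("w1.npz")),b["tool_pos"],b["ee_rot"])
p=np.array([.4709,-.1721]);a=.261
for r,z in[(.155,.213),(.155,.161),(.045,.187)]: print(proj(s,[p[0]+r*np.cos(a),p[1]+r*np.sin(a),z]).round(1))
y=b["ee_rot"][2]
w=ray(s,(323.5,212),.213)[:2];d=w-b["tool_pos"][:2];print(w,d@[np.cos(y),np.sin(y)],d@[np.sin(y),-np.cos(y)])
E
```

```text
[321.8 213.1]
[321.7 194. ]
[321.2 305. ]
[ 0.6219089  -0.13315838] -0.006213678627000311 0.0016990474195736137
```

The prediction matches. I'll descend and grip.

```bash
python3 -m crank '[[-6,2,0,0],[0,0,45,0],[0,0,45,0],[0,0,41,0],[0,0,0,0]]' 0; python3 -m crank '[[0,0,0,0],[0,0,0,0],[0,0,0,0],[0,0,0,0],[0,0,0,0]]' 1 40;python3 -m crank '[[0,0,0,0],[0,0,0,0],[0,0,0,0],[0,0,0,0],[0,0,0,0]]'
```

```text
clock: 2.9
tool_pos: [0.6198, -0.1363, 0.1662]
ee_rot: [-3.137, 0.008, 0.259]
ft_force: [-0.6, -0.3, -0.3]
grip_width: 0.0854
grasp_force: 0.0
clock: 3.52
tool_pos: [0.6235, -0.1351, 0.1717]
ee_rot: [3.141, -0.002, 0.261]
ft_force: [-0.3, 1.1, 6.2]
grip_width: 0.0166
grasp_force: 38.9
clock: 4.15
tool_pos: [0.6235, -0.1351, 0.1718]
ee_rot: [3.141, -0.002, 0.261]
ft_force: [-1.0, 0.1, 6.7]
grip_width: 0.0171
grasp_force: 38.9
```

```bash
python3 -m crank '[[0,-6.2,0,-0.04],[-0.5,-12.4,0,-0.08],[-0.5,-12.4,0,-0.08],[-0.5,-12.4,0,-0.08],[0,0,0,0]]'; python3 -m crank '[[-0.5,-12.4,0,-0.08],[-0.5,-12.4,0,-0.08],[-0.5,-12.4,0,-0.08],[-0.5,-12.4,0,-0.08],[0,0,0,0]]'
python3 - <<'E'
from plant import bot
import numpy as np
b=bot.read_state();d=b["tool_pos"][:2]-[.4709,-.1721];print(np.hypot(*d),np.arctan2(d[1],d[0])-1.4526,b["ee_rot"][2]-1.4526)
E
```

```text
clock: 4.78
tool_pos: [0.6071, -0.0942, 0.1718]
ee_rot: [3.14, -0.003, 0.542]
ft_force: [2.3, 1.9, 5.5]
grip_width: 0.0169
grasp_force: 39.1
clock: 5.4
tool_pos: [0.5758, -0.0558, 0.1717]
ee_rot: [3.139, -0.005, 0.861]
ft_force: [3.3, 4.4, 4.9]
grip_width: 0.0169
grasp_force: 39.2
0.1566825912794667 -0.6157679199055912 -0.5912092215128677
```

```bash
python3 -m crank '[[-0.5,-12.4,0,-0.08],[-0.5,-12.4,0,-0.08],[-0.5,-12.4,0,-0.08],[-0.5,-12.4,0,-0.08],[0,0,0,0]]'; python3 -m crank '[[-0.5,-12.4,0,-0.08],[-0.5,-12.4,0,-0.08],[-0.5,-12.4,0,-0.08],[0,-6.2,0,-0.04],[0,0,0,0]]'
python3 - <<'E'
from plant import bot,snapshot
import numpy as np,cv2
b=bot.read_state();d=b["tool_pos"][:2]-[.4709,-.1721];print(np.hypot(*d),np.arctan2(d[1],d[0])-1.4526,b["ee_rot"][2]-1.4526)
s=snapshot("top");t=cv2.resize(s["color"][140:250,255:385,::-1],None,fx=4,fy=4,interpolation=cv2.INTER_CUBIC)
s=snapshot("scene");c=cv2.resize(s["color"][145:255,250:380,::-1],None,fx=4,fy=4,interpolation=cv2.INTER_CUBIC)
cv2.imwrite("pics/d1.png",cv2.resize(np.hstack([t[:,120:],c]),(800,382)))
E
```

```text
clock: 6.02
tool_pos: [0.5336, -0.0289, 0.1718]
ee_rot: [3.139, -0.006, 1.181]
ft_force: [3.7, 8.1, 4.8]
grip_width: 0.0171
grasp_force: 39.4
clock: 6.65
tool_pos: [0.4912, -0.0174, 0.1718]
ee_rot: [3.138, -0.006, 1.46]
ft_force: [1.7, 12.8, 8.0]
grip_width: 0.0169
grasp_force: 39.9
0.15601456388618914 -0.012591506991145307 0.007588432477353413
```

View pics/d1.png

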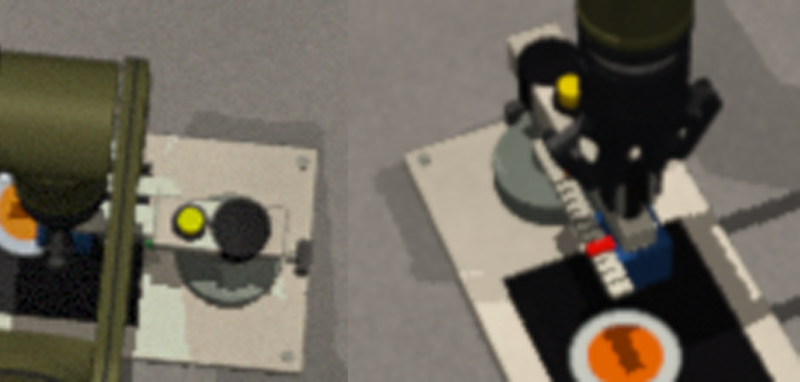

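The boom points along the plate. I'll release so the detent centres it, lift off and look.

```bash
python3 -m crank '[[0.5,0,0,0],[0.5,0,0,0],[0,0,0,0],[0,0,0,0],[0,0,0,0]]' 0; python3 -m crank '[[0,0,0,0],[0,0,-45,0],[0,0,-45,0],[0,0,-40,0],[0,0,0,0]]'
python3 - <<'E'
from h import *
from plant import bot,snapshot
import cv2
b=bot.read_state();s=snapshot("wrist");np.savez("w2.npz",**s,pos=b["tool_pos"],rot=b["ee_rot"]);cv2.imwrite("pics/w2.png",s["color"][:,:,::-1])
s=wr(s,b["tool_pos"],b["ee_rot"])
for a in(1.4026,1.4526,1.5026): print([proj(s,[.4709+r*np.cos(a),-.1721+r*np.sin(a),z]).round(1) for r,z in[(.155,.213),(.045,.187)]])
E
```

```text
clock: 7.38
tool_pos: [0.49, -0.02, 0.1702]
ee_rot: [-3.141, 0.0, 1.46]
ft_force: [-0.3, 0.6, -0.7]
grip_width: 0.0855
grasp_force: 0.0
clock: 8.0
tool_pos: [0.4924, -0.0201, 0.304]
ee_rot: [3.134, 0.0, 1.461]
ft_force: [0.4, -0.5, 0.6]
grip_width: 0.0857
grasp_force: 0.0
[array([325.6, 203.1]), array([318., 297.])]
[array([316.1, 202.9]), array([315.8, 296.9])]
[array([306.6, 203. ]), array([313.5, 297. ])]
```

View pics/w2.png

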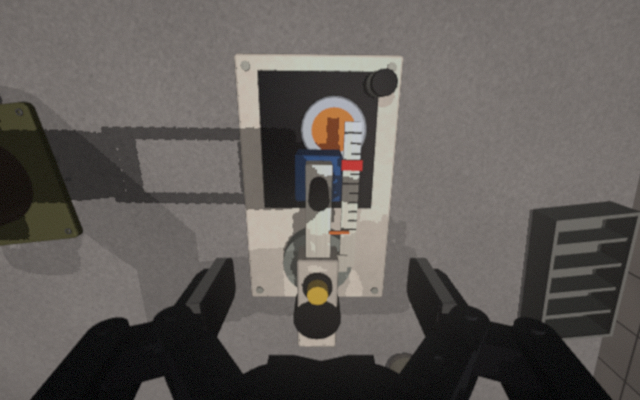

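The boom is parallel to the plate with the handle at (318,200) and the button at (317,295), both within 2 px of the detent prediction. Next: close the gripper, move over the button and press.

```bash
python3 -m crank '[[-36,-1.5,0,0],[-36,-1.5,0,0],[-35,-1,0,0],[0,0,0,0],[0,0,0,0]]' 1 40; python3 -m crank '[[0,0,40,0],[0,0,40,0],[0,0,24,0],[0,0,0,0],[0,0,0,0]]'
python3 - <<'E'
from h import *
from plant import bot,snapshot
import cv2
b=bot.read_state();print(b["tool_pos"],b["ee_rot"])
s=snapshot("scene");c=s["color"][145:245,260:380,::-1]
cv2.imwrite("pics/b1.png",cv2.resize(c,None,fx=5,fy=5,interpolation=cv2.INTER_CUBIC))
E
```

```text
clock: 8.68
tool_pos: [0.4737, -0.1252, 0.299]
ee_rot: [-3.139, -0.001, 1.46]
ft_force: [-0.2, 1.4, -0.4]
grip_width: -0.0001
grasp_force: 0.0
clock: 9.3
tool_pos: [0.4751, -0.1253, 0.197]
ee_rot: [3.141, 0.0, 1.462]
ft_force: [0.2, 0.7, 0.3]
grip_width: -0.0
grasp_force: 0.0
[ 0.4751047  -0.12532237  0.19701726] [3.14054150e+00 9.19537338e-05 1.46179346e+00]
```

View pics/b1.png

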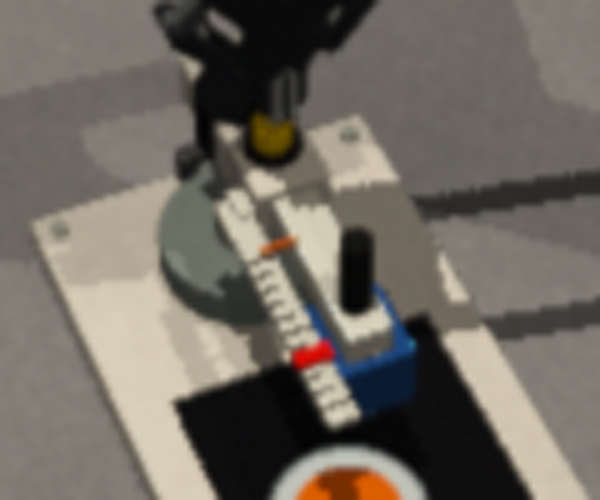

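```bash
python3 - <<'E'
from h import *
S=dict(np.load("scene0.npz"))
for P in([.4751,-.1253,.197],[.4762,-.1274,.187],[.4762,-.1274,.174]): print(((proj(S,P)-[260,145])*5).round(1))
s=dict(np.load("w2.npz"));s=wr(s,s["pos"],s["rot"]);print(ray(s,(317,294),.187))
print(ray(S,(260+273/5,145+120/5),.187))
E
```

```text
[277.3 109.3]
[273.8 120.2]
[274.1 136.5]
[ 0.47785934 -0.1240603   0.187     ]
[ 0.47647422 -0.12774338  0.187     ]
```

TCP is within about 2–3 mm of the button's centre. Pressing.

```bash
python3 -m crank '[[0,-1,8,0],[0,0,4,0],[0,0,3,0],[0,0,0,0]]'; python3 -m crank '[[0,0,3,0],[0,0,0,0]]'; python3 -m crank '[[0,0,2,0],[0,0,0,0],[0,0,0,0]]'
```

```text
clock: 9.85
tool_pos: [0.4735, -0.1257, 0.1813]
ee_rot: [3.141, 0.0, 1.461]
ft_force: [0.8, 0.0, 0.5]
grip_width: 0.0003
grasp_force: 0.3
clock: 10.1
tool_pos: [0.4741, -0.1257, 0.1799]
ee_rot: [3.14, 0.0, 1.461]
ft_force: [-1.2, 1.3, 12.6]
grip_width: -0.0001
grasp_force: 6.0
clock: 10.48
tool_pos: [0.4745, -0.1257, 0.1797]
ee_rot: [3.137, 0.0, 1.461]
ft_force: [-4.6, 3.2, 23.1]
grip_width: 0.0
grasp_force: 11.9
```

Hard stop at z = 0.180 with 23 N, so the button is fully down. Back to the post.

```bash
python3 -m crank '[[0,0,-42,0],[0,0,-42,0],[0,0,-42,0],[36,1,0,0],[36,1,0,0]]' -; python3 -m crank '[[36,2,0,0],[0,0,0,0],[0,0,0,0],[0,0,0,0],[0,0,0,0]]' 0
```

```text
clock: 11.1
tool_pos: [0.4834, -0.054, 0.3028]
ee_rot: [3.141, 0.0, 1.459]
ft_force: [0.7, 0.6, 0.1]
grip_width: -0.0003
grasp_force: 0.0
clock: 11.72
tool_pos: [0.4891, -0.0196, 0.3022]
ee_rot: [-3.141, 0.0, 1.459]
ft_force: [-1.0, 0.2, -0.4]
grip_width: 0.0851
grasp_force: 0.0
```

```bash
python3 -m crank '[[0,1,45,0],[0,0,45,0],[0,0,41,0],[0,0,0,0],[0,0,0,0]]' 0; python3 -m crank '[[0,0,0,0],[0,0,0,0],[0,0,0,0],[0,0,0,0],[0,0,0,0]]' 1 60;python3 -m crank '[[0,0,0,0],[0,0,0,0],[0,0,0,0]]'
```

```text
clock: 12.35
tool_pos: [0.4913, -0.0193, 0.1725]
ee_rot: [3.14, 0.0, 1.46]
ft_force: [0.4, 0.3, 0.3]
grip_width: 0.0854
grasp_force: 0.0
clock: 12.98
tool_pos: [0.4908, -0.0188, 0.172]
ee_rot: [3.14, -0.0, 1.461]
ft_force: [0.4, 0.3, 5.4]
grip_width: 0.0165
grasp_force: 58.3
clock: 13.35
tool_pos: [0.4908, -0.0188, 0.172]
ee_rot: [3.14, -0.0, 1.461]
ft_force: [-0.7, 1.0, 6.6]
grip_width: 0.0169
grasp_force: 58.3
```

```bash
python3 -m crank '[[8,0,0,0],[16,0,0,0],[16,0,0,0],[16,0.5,0,0],[9,0,0,0]]'; python3 -m crank '[[0,0,0,0],[0,0,0,0]]'
python3 - <<'E'
from h import *
from plant import bot,snapshot
import cv2
b=bot.read_state();d=b["tool_pos"][:2]-[.4709,-.1721];print(np.hypot(*d))
s=snapshot("scene");c=s["color"][165:245,280:360,::-1]
c=cv2.resize(c,(560,560),interpolation=cv2.INTER_CUBIC)
w=snapshot("wrist");cv2.imwrite("pics/w3f.png",w["color"][:,:,::-1]);e=cv2.resize(w["color"][:,:,::-1],(240,150))
e=cv2.copyMakeBorder(e,0,410,0,0,cv2.BORDER_CONSTANT)
cv2.imwrite("pics/p1.png",np.hstack([c,e]))
E
```

```text
clock: 13.98
tool_pos: [0.4984, 0.0445, 0.172]
ee_rot: [3.14, 0.003, 1.462]
ft_force: [0.1, -6.7, 5.0]
grip_width: 0.0164
grasp_force: 58.4
clock: 14.22
tool_pos: [0.4984, 0.0444, 0.172]
ee_rot: [3.14, 0.003, 1.462]
ft_force: [-0.4, -4.9, 4.6]
grip_width: 0.0163
grasp_force: 58.4
0.21827313624871503
```

View pics/p1.png

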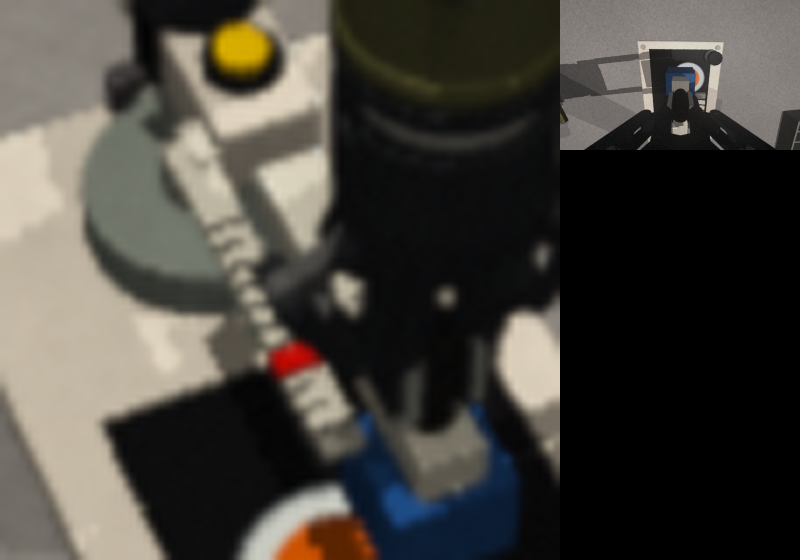

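The red mark is visible at (297,360), but the gripper hides the pointer. I'll measure the pointer-to-mark distance from the earlier unobstructed images (w2, b1, top0) by colour centroid.

```bash
python3 - <<'E'
from h import *
import cv2
def cen(im,hl,hh,box,smin=120):
    h=cv2.cvtColor(im,cv2.COLOR_BGR2HSV).astype(int); m=(h[...,0]>=hl)&(h[...,0]<=hh)&(h[...,1]>smin)&(h[...,2]>60)
    k=np.zeros(m.shape,bool);k[box[1]:box[3],box[0]:box[2]]=1;v,u=np.nonzero(m&k);return np.array([u.mean(),v.mean()]),len(u)
s2=dict(np.load("w2.npz"));s2=wr(s2,s2["pos"],s2["rot"]);w2=cv2.imread("pics/w2.png")
S=dict(np.load("scene0.npz"));b1=cv2.imread("pics/b1.png");s0=cv2.imread("pics/scene0.png")
s1=dict(np.load("w1.npz"));s1=wr(s1,[ 0.62655827,-0.1276248,0.30136206],[-3.13957301,9.64059665e-04,2.65392334e-01]);w1=cv2.imread("pics/w1.png")
f=lambda p:np.array([260,145])+(p+.5)/5-.5; I=lambda p:p
for n,s,im,pb,rb,g,a in[("w2",s2,w2,(328,226,356,238),(338,158,368,173),I,1.4526),("w1",s1,w1,(334,234,360,246),(340,164,372,182),I,.261),("b1",S,b1,(255,232,305,262),(285,335,340,372),f,1.4526),("s0",S,s0,(262,170,285,190),(240,185,262,200),I,.261)]:
    p,np_=cen(im,5,20,pb,90);r,nr=cen(im,0,5,rb,150)
    P=ray(s,g(p),.163)[:2]-[.4709,-.1721];R=ray(s,g(r),.155)[:2]-[.4709,-.1721]
    u=np.array([np.cos(a),np.sin(a)]);v=np.array([-u[1],u[0]])
    print(n,p.round(1),np_,r.round(1),nr,"P",P@u,P@v,"R",R@u,R@v,"d",(R-P)@u)
E
```

```text
w2 [338.5 232.1] 78 [351.9 164.8] 191 P 0.10614608489046633 -0.02293534387084838 R 0.17465890938962797 -0.034593767597060926 d 0.06851282449916163
w1 [344.4 239.6] 76 [356.4 172.8] 186 P 0.10644283854830303 -0.020928399528956337 R 0.1747361898646546 -0.031196366938429053 d 0.06829335131635157
b1 [277.8 245.4] 498 [308.9 356.7] 659 P 0.10471551780638116 -0.02453287270993877 R 0.1718662310643978 -0.036026890299981136 d 0.06715071325801664
s0 [273.9 180.3] 19 [251.9 193.6] 26 P 0.10663499725126876 -0.02275411415054022 R 0.17410238874186834 -0.0351866274317428 d 0.06746739149059958
```

The four views agree: about 68 mm. Drawn so far: 63.6 mm. Draw 4.5 mm more and check from the cameras.

```bash
python3 -m crank '[[2.5,0,0,0],[2,0,0,0],[0,0,0,0],[0,0,0,0],[0,0,0,0]]'
python3 - <<'E'
from h import *
from plant import bot,snapshot
import cv2
b=bot.read_state();print(b["tool_pos"],b["ee_rot"]);print(np.array([.4908,-.0188])-b["tool_pos"][:2])
w=snapshot("wrist");np.savez("w4.npz",**w,pos=b["tool_pos"],rot=b["ee_rot"]);a=w["color"][:,:,::-1];cv2.imwrite("pics/w4.png",a)
c=snapshot("scene")["color"][:,:,::-1];cv2.imwrite("pics/s4.png",c)
A=cv2.resize(a[200:360,240:400],(400,400),interpolation=cv2.INTER_CUBIC)
C=cv2.resize(c[175:235,290:350],(400,400),interpolation=cv2.INTER_CUBIC)
cv2.imwrite("pics/f1.png",np.hstack([A,C]))
E
```

```text
clock: 14.95
tool_pos: [0.4989, 0.0486, 0.172]
ee_rot: [3.14, 0.003, 1.461]
ft_force: [-0.6, -5.0, 5.6]
grip_width: 0.0167
grasp_force: 58.4
[0.49892234 0.04860254 0.17198865] [3.13995866e+00 2.81538625e-03 1.46137344e+00]
[-0.00812234 -0.06740254]
```

View pics/f1.png

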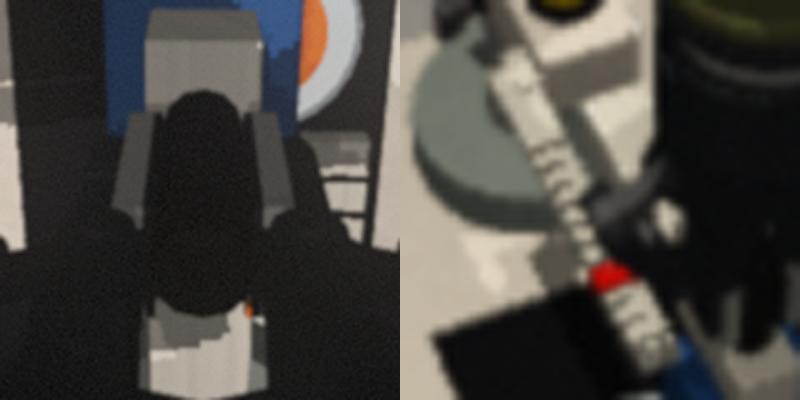

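The post is held between both fingers. The pointer's root shows at wrist pixel (340,324), and the mark is hidden from this view. I'll compute the pointer's position from that.

```bash
python3 - <<'E'
from h import *
import cv2
s=dict(np.load("w4.npz"));s=wr(s,s["pos"],s["rot"]);a=cv2.imread("pics/w4.png")
h=cv2.cvtColor(a,cv2.COLOR_BGR2HSV).astype(int);m=(h[...,0]>4)&(h[...,0]<20)&(h[...,1]>110)&(h[...,2]>50);m[:315]=0;m[335:]=0;m[:,:330]=0;m[:,350:]=0
v,u=np.nonzero(m);print(len(u),u.mean(),v.mean(),v.min(),v.max())
U=np.array([np.cos(1.4526),np.sin(1.4526)]);V=np.array([-U[1],U[0]])
for p in[(u.mean(),v.mean()),(u.mean(),v.min()),(u.mean(),v.max())]:
    w=ray(s,p,.163)[:2]-[.4709,-.1721];print(w@U,w@V)
E
```

```text
20 339.25 323.25 320 326
0.17436615382832124 -0.013377254991454233
0.1767925011547036 -0.013304724553844769
0.17229706065758227 -0.013439106084039767
```

The pointer is at 174.4 mm against the mark's 174–174.7 mm. Held and at rest, so I'm handing in.

```bash
python3 -m crank '[[0,0,0,0],[0,0,0,0],[0,0,0,0]]'; python3 -c "from plant import bot; print(bot.sign_off())"
```

```text
clock: 15.42
tool_pos: [0.4989, 0.0486, 0.172]
ee_rot: [3.14, 0.003, 1.461]
ft_force: [-0.1, -4.3, 4.2]
grip_width: 0.0164
grasp_force: 58.4
the job is handed in; nothing more can be done
None
```

I handed the job in at 15.4 s with no verdict returned: the boom is in its detent, the lock button is down to its hard stop, and the post is held at rest with the pointer measured within 1 mm of the red mark's centre (mark hidden in the last views, so its position is from earlier ones).

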